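Fit the kneading paddle to the dough mixer's drive

TASK

Turn the mixer's clamp knob about a quarter turn counter-clockwise (seen from above) so that its keeper arm swings well clear of the drive socket. Then take the flat two-winged paddle (not the hook) out of the tool rack, turn it until its cross splines mesh with the socket, slide it fully home against the spring until its flange sits on the crown, and finish while still gripping it and pressing it home; do not let go. Leave the hook tool, the ring cutter and the bowl where they are.

Things in the scene. Friction and masses are not known exactly. Their poses are not given: they have to be found in the camera images.
- knob_grip (a point): Centre of the clamp knob's black bar grip, on the knob's vertical axis; z up. Bar 44 mm long (its x), 14 thick (y), 40 tall (20 above, 20 below this point), standing on a round hub of radius 22. 37 mm above the level of the socket's mouth; the axis is 110 mm from the socket's. The knob only turns, it does not slide.
- keeper_disc (a point): Centre of the top of the steel disc (radius 26 mm, 5 thick) at the end of the flat keeper arm (22 mm wide). The arm is fixed to the knob under its hub and runs along the knob bar's +x; this point is 110 mm from the knob's axis. At the start the disc covers the drive socket, 2 mm above its crown.
- keeper (a joint): Turn of the clamp knob with its arm (rad): 0 = disc exactly over the socket, growing counter-clockwise seen from above to a stop at 1.6; starts between 0 and 0.3. Stiff (0.08 N m), stays where left. The paddle passes from about 0.65 on; well clear is 1.0 or more.
- socket (a point): Drive socket: centre of the top face of the round steel crown (radius 31 mm, top 103 mm above the table). Inside, four upright round dogs (12 mm diameter, domed tops level with the crown) at x, y = +-11.5 mm leave a cross of slots along this point's x and y, 11 mm wide, to 25 mm from the axis, 36 deep; any quarter turn fits. z up. Starts at any angle; turns only against gearbox drag (0.25 N m).
- ejector (a joint): Travel of the spring ejector in the socket (m): 0 = up, its top 20 mm below the crown's top; 0.012 when the paddle's flange sits on the crown; limit 0.014. It pushes up with 6 N at 0 and 12 N at 0.012, so the paddle (0.26 kg, 30 % more or less) stands 12 mm proud when not pressed.
- paddle: Flat kneading paddle, bare metal, stem down in a well of the rack. Origin: centre of the underside of its round flange (radius 30 mm, 8 thick), z up; in the rack 50 mm above the table. Below it the cross-splined stem: arms along x and y, 38 mm across, 7 thick, 32 long, the last 8 mm stepped down to 35 across, 4 thick. Above: two wire wings along +x and -x, to 62 mm from the axis, 10 to 40 mm high.
- paddle_grip (a point): Grip point of the paddle, 65 mm above its origin on its axis, same axes. Bar grip 40 mm long (x), 14 thick (y), from 42 to 85 mm above the origin. It stands on a round shoulder of radius 21 mm, top 42 mm above the origin.
- hook: The other tool, left in the rack: same stem, flange and bar grip (same origin and axes), but one thick curved hook to one side in place of the wings, reaching 60 mm from the axis.
- rack: White tool rack, a fixed block 120 (x) x 270 (y) x 50 mm, origin under its centre. Two square wells, 46 mm wide and 44 mm deep, at y = -75 mm and +75 mm. Which tool stands in which well varies.
- mixer: Fixed green mixer base, 220 mm along its x; origin on the table under the drive socket's axis. The deck, 65 mm high, reaches from y = +75 to -305 mm; the knob stands at y = -110 mm; a motor hump 130 mm high fills y = -200 to -300 mm.
- cutter: Bystander: steel ring cutter, 72 mm across, 55 mm tall, origin at the centre of its underside.
- bowl: Bystander: steel bowl, 130 mm across, 60 mm tall, origin at the centre of its underside.
Mind the look-alikes: they are no part of the job. Leave any red look-alike of the paddle alone.

How it is judged (in metres and radians):
On the way, in this order (a step that is already met when the one before it is completed fails the run):
1. the keeper arm is swung well clear of the socket (knob turned to 1.0 rad or more) (value of joint keeper above 1 rad), for 0.2 s.
2. the paddle's splines are meshed in the socket (z of paddle in the frame of socket below 0.016 m and horizontal distance between paddle and socket below 0.005 m), for 0.1 s.
At the end, for the whole second after the job is handed in: Fingers (over 2 N) hold the paddle home and at rest: flange within 2.5 mm of the crown, 4 mm of the socket axis, upright within 0.07 rad, splines in line within 0.2 rad, ejector pressed over 9.5 mm; keeper at 1.0 rad or more (value of joint keeper above 1 rad and z of paddle in the frame of socket below 0.0025 m and horizontal distance between paddle and socket below 0.004 m and angle between paddle's own z axis and vertical below 0.07 rad and (angle between the x axis of paddle and the x axis of socket, either way round below 0.2 rad or angle between the x axis of paddle and the y axis of socket, either way round below 0.2 rad) and value of joint ejector above 0.0095 m and contact force between the fingers and paddle above 2 N and linear speed of paddle below 0.03 m/s); the arm keeps its last pose, push and grip.
It fails at once if the hook tool is taken or shifted by more than 30 mm (distance of hook from where it was at the start of the episode above 0.03 m).
It fails at once if the ring cutter is shifted by more than 30 mm (distance of cutter from where it was at the start of the episode above 0.03 m).
It fails at once if the bowl is shifted by more than 30 mm (distance of bowl from where it was at the start of the episode above 0.03 m).
It also fails if it takes over 69 s, if anything falls off the work surface, if the arm or the gripper's body presses on something with over 40 N, if the wrist force passes 120 N, or if a joint passes its speed limit or range.

ROBOT

A 6-joint arm with a two-finger parallel gripper is mounted at the origin on the work surface. World frame = base frame: x ahead of the robot, y to its left, z up, the work surface at z = 0. Lengths are in mm, angles in degrees, forces in N, time in s.
With the tool pointing down it reaches from about 350 to 850 mm from the base axis. Payload 8.1 kg.
Tool frame: the origin (TCP) lies at the centre of the arm's flange, where the gripper is bolted on; the fingertips stand 173 mm ahead of it and the grasp point (between the pads) lies 155 mm ahead of it; z points along the fingers, y is the line along which they close (so a half turn about z gives the same grasp; the last joint's range is limited). The gripper opens to 85 mm and grips with 20 to 120 N. Pads are 22 mm wide; open, the fingers measure 114 mm over their backs; the gripper's body (76 mm by 85 mm) begins 54 mm behind the grasp point. The pads swing forward as they close: fully open they stand 13 mm farther back than shut.
Start: joints at [-76.169, 7.471, 85.268, -0, 87.261, -4.893], TCP at [192.629, -568.244, 404.692] pointing down, gripper open.
Joint ranges: [-169.43, 169.43], [-51.17, 129.36], [1.28, 143.12], [-76.62, 256.62], [0, 156.53], [-152.29, 152.29]. Speed limits (degrees/s): [136.94, 136.94, 159.86, 180, 180, 180].

INTERFACE

Orientations are given as [roll, pitch, yaw] about the fixed x, y, z axes, in that order (R = Rz(yaw) Ry(pitch) Rx(roll)).
In Python, from bench import * gives the robot as it stands.
- The arm moves only by the shell command python3 -m jog 'ROWS' [FORCE]. ROWS is text: rows parted by semicolons, each of 7 numbers parted by spaces: the shift along the tool's x, y, z scaled (see below), then the turn, a rotation vector about the tool's x, y, z scaled (see below), then the closure, from -1 (fully open) to 1 (shut). In form: tx ty tz wx wy wz hand; .... A call has 1 to 5 rows; each row shifts and turns the commanded pose from where the row before left it, along the tool's axes as they then stand; what a row does not reach is not made up. The controller multiplies each number of a shift by 0.1 m and each number of a turn by 60 degrees. A row lasts 1/8 s, in which the tool goes at most 62.5 mm and 10.7 degrees, less where a joint would pass 70% of its speed; a pose out of reach is approached as far as the arm can. A call with a number of a shift or a turn outside -1 to 1 is refused whole. A call with a gripper value outside its range is refused whole. The fingers move at their own pace and stop on an object; FORCE is the grip in N (left out, the last holds). Time passes only in rows, so rows that do not move let the fingers close. It gives the time, the measured TCP pose, the force, the opening and the grip force at its end, in the units of the state.
- sense(): the state, without advancing time (a new reading comes with each control period).
- snapshot(name): name is "side" or "top" or "wrist"; returns a dict with "img" (384x512x3 uint8, red, green, blue), "fx", "fy", "cx", "cy" (pixels), "extrinsics" (4x4, takes a point from camera to world coordinates). Camera axes: x right, y down, z forward; pixel columns grow to the right and rows downward; lengths in mm; the calibration is good to about 2 mm. A picture is of the moment at which its call begins. There is no depth.
- hand_in(): hands the job in; it is judged then, once.
The state is a dict: "time": time; "joint_pos": joint angles; "qd": joint speeds; "joint_efforts": joint torques, N m; "tool_pos": TCP position; "tcp_rot": TCP orientation; "ft_force": force on the tool from outside, world axes, zero at the start; "wrist_torque": the same for the moment, N m; "finger_gap": finger opening in mm; "grip_force": force on a finger pad.
Only numpy, scipy, OpenCV 4.12 (cv2) and the standard library are available. Lean on these libraries where they do the work, as an engineer would, in place of code of your own. Each camera call takes 0.05 s, during which the arm holds its last target. There are 200 camera calls.

## Working session

There is one attempt and no reset: what is moved stays moved. The work goes in short steps, Python scripts to look and compute and a shell command to move; the robot and the scene stay as the last step left them, time stands still between calls to the robot, and variables do not carry over. Pictures are saved under pics/ and viewed, at most 10 in all, crops included, and the job is handed in when it is done.

```bash
ls; mkdir -p pics
python3 - <<'E'
from bench import *
import cv2,numpy as np
for n in("top","side"):
    s=snapshot(n); cv2.imwrite(f"pics/{n}0.png",cv2.resize(s["img"][:,:,::-1],(800,600),interpolation=cv2.INTER_CUBIC))
    print(n,s["fx"],s["cx"],s["cy"],np.round(s["extrinsics"],3).tolist())
st=sense();print(st)
E
```

```text
pics
top 449.4018998047626 253.85711792676952 197.4293841623123 [[0.028, -0.981, 0.19, 347.846], [-1.0, -0.029, -0.002, 89.344], [0.007, -0.19, -0.982, 1124.606], [0.0, 0.0, 0.0, 1.0]]
side 347.10699751905275 257.77895425478886 197.79880231309923 [[-0.989, -0.08, 0.123, 462.071], [-0.147, 0.575, -0.805, 828.408], [-0.006, -0.814, -0.58, 670.331], [0.0, 0.0, 0.0, 1.0]]
{'time': 0.1, 'joint_pos': array([-7.61691979e+01,  7.51150405e+00,  8.53243594e+01, -2.39056794e-03,
        8.72606224e+01, -4.89466468e+00]), 'qd': array([-0.03159586, -0.09694956, -0.19510024,  0.04380006,  0.07438111,
        0.01618337]), 'joint_efforts': array([ 1.70384021e-03, -5.70952427e+01, -5.01937795e+01, -1.74616898e-04,
        8.09466757e-03, -6.30303916e-06]), 'tool_pos': array([ 192.56804357, -568.0383121 ,  403.72889083]), 'tcp_rot': array([-1.79903662e+02, -5.85363185e-03,  1.87255781e+01]), 'ft_force': array([-0.16893944,  0.15423104, -0.37576127]), 'wrist_torque': array([ 0.02397854, -0.00932303,  0.02576051]), 'grip_force': 0.0, 'finger_gap': 85.05325763995451}
```

View pics/top0.png

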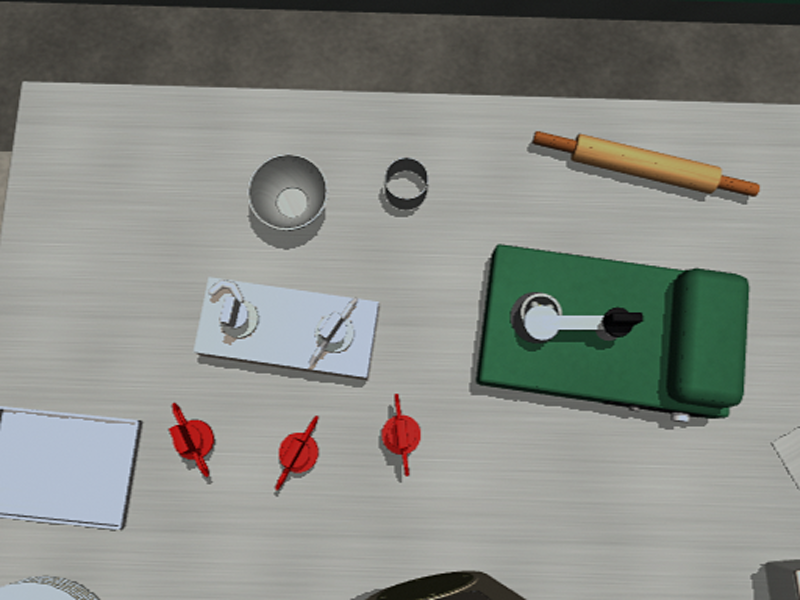

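View pics/side0.png

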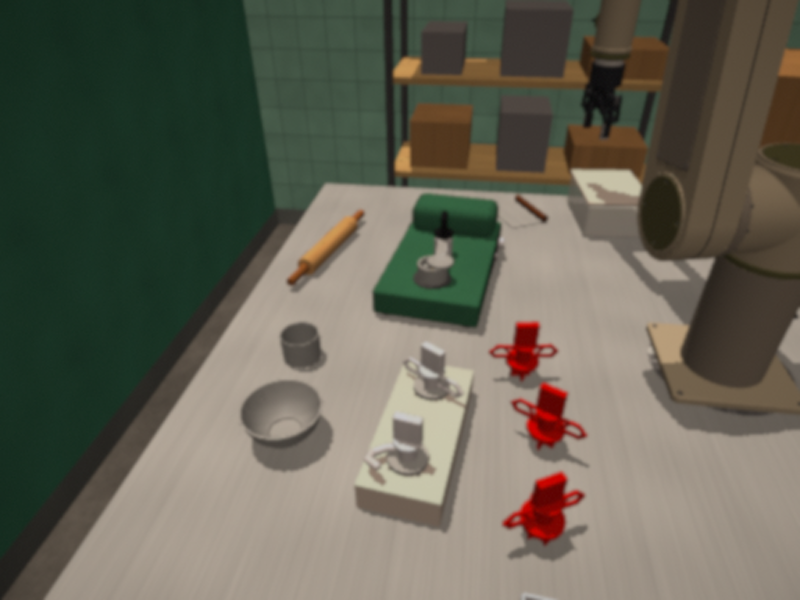

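The top view (800x600 scale) shows the paddle at (333,332), its wings running lower-left to upper-right. The hook is at (235,312), the knob at (620,322), the keeper disc at (542,322) and the mostly covered socket at (540,310). The bowl and cutter are farther out, and the red look-alikes are on the near side.

```bash
cat > h.py <<'E'
from bench import *
import cv2,numpy as np
from scipy.spatial.transform import Rotation as R
def ray(s,uv,z):
    E=s["extrinsics"]; d=E[:3,:3]@[(uv[0]-s["cx"])/s["fx"],(uv[1]-s["cy"])/s["fy"],1]
    return E[:3,3]+d*(z-E[2,3])/d[2]
def proj(s,p):
    E=s["extrinsics"]; c=E[:3,:3].T@(np.asarray(p,float)-E[:3,3]); return np.array([s["fx"]*c[0]/c[2]+s["cx"],s["fy"]*c[1]/c[2]+s["cy"]])
def go(xyz,yaw,st=None):
    "remaining move in tool axes, jog units; target straight-down TCP with yaw"
    st=st or sense(); T=R.from_euler('xyz',st["tcp_rot"],degrees=True); G=R.from_euler('xyz',[180,0,yaw],degrees=True)
    print("t",round(st["time"],2),"shift",np.round(T.inv().apply(np.asarray(xyz)-st["tool_pos"])/100,3),"turn",np.round((T.inv()*G).as_rotvec(degrees=True)/60,3))
def rect(mask):
    n,l,a,c=cv2.connectedComponentsWithStats(mask.astype(np.uint8)); i=1+np.argmax(a[1:,4]); m=(l==i).astype(np.uint8)
    k,_=cv2.findContours(m,cv2.RETR_EXTERNAL,cv2.CHAIN_APPROX_NONE); k=max(k,key=cv2.contourArea)
    return c[i],a[i],cv2.minAreaRect(k),k
E
python3 - <<'E'
from h import *
s=snapshot("top"); im=s["img"].astype(int)
k=512/800
for n,uv,z in[("knob",(619,322),150),("disc",(541,322),110),("paddle flange",(337,331),58),("paddle grip",(336,327),135),("hook",(237,312),80),("bowl",(288,192),30),("cutter",(406,183),30)]:
    print(n,np.round(ray(s,np.array(uv)*k,z)[:2]))
g=(im[:,:,1]>im[:,:,0]+25)&(im[:,:,1]>im[:,:,2]+15); g[:130]=0
c,a,r,_=rect(g); print(a,r)
for p in [(480,383),(497,245),(748,275),(730,416)]: print(np.round(ray(s,np.array(p)*k,65)[:2]))
# rack corners
for p in [(209,277),(380,303),(368,378),(195,352)]: print("rack",np.round(ray(s,np.array(p)*k,50)[:2]))
w=snapshot("wrist"); st=sense(); T=R.from_euler('xyz',st["tcp_rot"],degrees=True).as_matrix()
print("wrist cam in tool", np.round(T.T@(w["extrinsics"][:3,3]-st["tool_pos"]),1), np.round(T.T@w["extrinsics"][:3,:3],3).tolist(), w["fx"])
E
```

```text
knob [ 526. -227.]
disc [ 530. -125.]
paddle flange [516. 178.]
paddle grip [510. 173.]
hook [538. 328.]
bowl [749. 271.]
cutter [770.  78.]
[ 307  157  160  110 9017] ((391.57000732421875, 211.00999450683594), (162.35169982910156, 88.67118835449219), 8.13010311126709)
[442. -42.]
[659. -67.]
[ 622. -458.]
[ 404. -417.]
rack [598. 383.]
rack [564. 113.]
rack [446. 128.]
rack [479. 395.]
wrist cam in tool [69.7 -0.2 31.3] [[0.001, -0.961, -0.276], [1.0, 0.001, -0.0], [0.0, -0.276, 0.961]] 315.1040826680455
```

Run:
```python
from h import *
go([525,-190,450],18.7255)
```

```text
t 0.2 shift [ 4.362 -2.514 -0.456] turn [-0.001 -0.    -0.   ]
```

```bash
python3 -m jog '0.48 -0.28 -0.05 0 0 0 -1;0.48 -0.28 -0.05 0 0 0 -1;0.48 -0.28 -0.05 0 0 0 -1;0.48 -0.28 -0.05 0 0 0 -1;0.48 -0.28 -0.05 0 0 0 -1'; python3 -m jog '0.48 -0.28 -0.05 0 0 0 -1;0.48 -0.28 -0.05 0 0 0 -1;0.48 -0.28 -0.05 0 0 0 -1;0.48 -0.28 -0.05 0 0 0 -1'; python3 -m jog '0 0 0 0 0 -0.17 -1;0 0 0 0 0 -0.17 -1;0 0 0 0 0 -0.17 -1;0 0 0 0 0 -0.17 -1;0 0 0 0 0 -0.17 -1'; python3 -m jog '0 0 0 0 0 -0.17 -1;0 0 0 0 0 -0.17 -1;0 0 0 0 0 0 -1;0 0 0 0 0 0 -1'
python3 - <<'E'
from h import *
s=snapshot("wrist");cv2.imwrite("pics/w1.png",cv2.resize(s["img"][:,:,::-1],(800,600),interpolation=cv2.INTER_CUBIC))
go([525,-190,450],90)
E
```

```text
time: 0.82
tool_pos: [375.8, -357.1, 429.8]
tcp_rot: [180.0, -0.0, 18.7]
ft_force: [0.4, 0.2, -0.0]
finger_gap: 85.1
grip_force: 0.0
time: 1.32
tool_pos: [521.8, -189.3, 449.8]
tcp_rot: [180.0, -0.0, 18.7]
ft_force: [0.7, -0.7, 0.5]
finger_gap: 85.5
grip_force: 0.0
time: 1.95
tool_pos: [520.8, -190.8, 449.4]
tcp_rot: [-180.0, -0.0, 70.1]
ft_force: [1.2, 0.6, 0.4]
finger_gap: 85.5
grip_force: 0.0
time: 2.45
tool_pos: [520.8, -190.9, 449.6]
tcp_rot: [-180.0, -0.0, 89.9]
ft_force: [0.6, 0.1, -0.1]
finger_gap: 85.5
grip_force: 0.0
t 2.5 shift [ 0.009  0.042 -0.004] turn [-0.    -0.    -0.001]
```

View pics/w1.png

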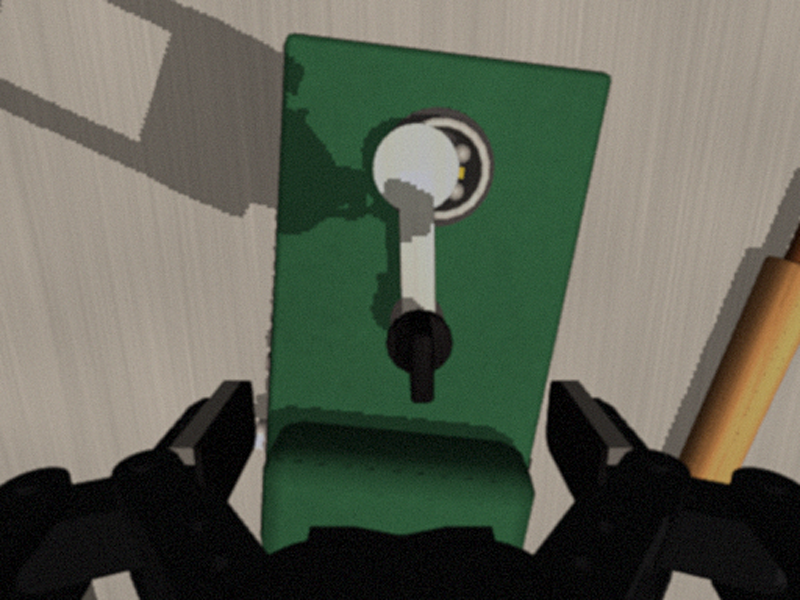

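The wrist view shows the knob hub at (420,342), the bar below it to (422,402), and the keeper disc at (416,167). The crown behind the disc is centred near (442,166), with its right edge at 492.

Run:
```python
from h import *
s=snapshot("wrist"); k=.64
hub=ray(s,np.array([419.5,342])*k,120); disc=ray(s,np.array([416,167])*k,110); ce=ray(s,np.array([492,168])*k,103)
top=ray(s,np.array([422.5,400])*k,160);print("bar far end top",top)
print("hub",hub,"disc",disc,np.linalg.norm((hub-disc)[:2]),"crown right",ce)
v=disc-hub; print("arm yaw",np.degrees(np.arctan2(v[1],v[0])))
for p in [(440,108),(440,222),(492,168)]: print(ray(s,np.array(p)*k,103))
im=s["img"].astype(int)
b=(im.max(2)<45); b[:185]=0; b[258:]=0; b[:,:245]=0;b[:,290:]=0
c,a,r,_=rect(b); print(a,r,c)
# bar sides at rows 240-255
for y in (236,244,252):
    x=np.where(b[y])[0]; print(y,x.min(),x.max(), ray(s,(x.min(),y),160)[:2],ray(s,(x.max()+1,y),160)[:2])
```

```text
bar far end top [ 533.409171   -255.43255724  160.        ]
hub [ 532.96672555 -234.84781302  120.        ] disc [ 530.08154209 -125.75250936  110.        ] 109.13344842216269 crown right [ 577.34822337 -126.47775652  103.        ]
arm yaw 91.51491683114006
[544.39560299 -91.71480723 103.        ]
[ 545.89199303 -159.7362448   103.        ]
[ 577.34822337 -126.47775652  103.        ]
[ 247  198   43   60 1661] ((271.6999816894531, 225.89999389648438), (57.690555572509766, 41.59086227416992), 63.43495178222656) [268.09151114 223.29440096]
236 258 278 [ 522.14606171 -235.78076532] [ 540.81521311 -235.78821868]
244 262 277 [ 525.73958844 -243.55084142] [ 540.07260094 -243.5566809 ]
252 263 277 [ 526.68043108 -251.43969446] [ 540.22127087 -251.44532368]
```

```bash
python3 -m jog '-0.22 0.06 0.2 0 0 -0.025 -1;-0.22 0.06 0.2 0 0 0 -1;0 0 0.4 0 0 0 -1;0 0 0.4 0 0 0 -1;0 0 0.29 0 0 0 -1'; python3 -m jog '0 0 0 0 0 0 -1;0 0 0 0 0 0 1;0 0 0 0 0 0 1;0 0 0 0 0 0 1;0 0 0 0 0 0 1' 40;  python3 -m jog '0 0 0 0 0 0 1;0 0 0 0 0 0 1;0 0 0 0 0 0 1;0 0 0 0 0 0 1' 40
```

```text
time: 3.18
tool_pos: [533.0, -234.5, 298.5]
tcp_rot: [-179.9, -0.1, 91.5]
ft_force: [-0.5, 0.5, -0.6]
finger_gap: 85.1
grip_force: 0.0
time: 3.8
tool_pos: [533.1, -234.9, 301.5]
tcp_rot: [-179.9, 0.0, 91.6]
ft_force: [-20.3, 2.9, 29.9]
finger_gap: 13.6
grip_force: 44.7
time: 4.3
tool_pos: [533.0, -234.9, 301.7]
tcp_rot: [-179.9, 0.0, 91.6]
ft_force: [-7.7, 1.5, 9.1]
finger_gap: 13.6
grip_force: 41.3
```

```bash
python3 -m jog '0 0 0 0 0 -0.115 1;0 0 0 0 0 -0.115 1;0 0 0 0 0 -0.115 1;0 0 0 0 0 -0.115 1;0 0 0 0 0 -0.115 1'; python3 -m jog '0 0 0 0 0 -0.115 1;0 0 0 0 0 -0.115 1;0 0 0 0 0 -0.115 1;0 0 0 0 0 -0.115 1;0 0 0 0 0 -0.115 1';python3 -m jog '0 0 0 0 0 0 1;0 0 0 0 0 0 1;0 0 0 0 0 0 -1;0 0 0 0 0 0 -1;0 0 0 0 0 0 -1';python3 -m jog '0 0 0 0 0 0 -1;0 0 0 0 0 0 -1;0 0 0 0 0 0 -1;0 0 -0.4 0 0 0 -1;0 0 -0.4 0 0 0 -1';python3 -m jog '0 0 -0.4 0 0 0.15 -1;0 0 -0.3 0 0 0.15 -1;0 0 0 0 0 0.15 -1;0 0 0 0 0 0.15 -1;0 0 0 0 0 0.15 -1'
python3 - <<'E'
from h import *
go([546,-180,450],90)
E
```

```text
time: 4.92
tool_pos: [532.4, -235.2, 301.7]
tcp_rot: [-179.8, -0.1, 126.3]
ft_force: [-13.7, -0.2, 11.9]
finger_gap: 13.4
grip_force: 41.7
time: 5.55
tool_pos: [532.0, -235.8, 301.7]
tcp_rot: [-179.8, -0.2, 160.8]
ft_force: [-16.7, -3.5, 11.7]
finger_gap: 12.9
grip_force: 41.8
time: 6.18
tool_pos: [533.7, -234.5, 300.7]
tcp_rot: [180.0, 0.0, 160.6]
ft_force: [-0.2, -0.2, -0.2]
finger_gap: 67.5
grip_force: 0.0
time: 6.8
tool_pos: [533.3, -234.6, 381.0]
tcp_rot: [180.0, -0.1, 160.6]
ft_force: [-0.1, -0.8, -1.5]
finger_gap: 85.4
grip_force: 0.0
time: 7.42
tool_pos: [533.5, -234.7, 450.7]
tcp_rot: [180.0, 0.0, 115.3]
ft_force: [-0.5, -0.8, 0.4]
finger_gap: 85.8
grip_force: 0.0
t 7.42 shift [0.441 0.347 0.007] turn [0.    0.    0.422]
```

```bash
python3 -m jog '0 0 0 0 0 0.141 -1;0 0 0 0 0 0.141 -1;0 0 0 0 0 0.141 -1;0.5 0.06 0.25 0 0 0 -1;0.5 0.06 0.25 0 0 0 -1';python3 -m jog '0.09 0 0 0 0 0 -1;0 0 0 0 0 0 -1;0 0 0 0 0 0 -1'
python3 - <<'E'
from h import *
s=snapshot("wrist");cv2.imwrite("pics/w2.png",cv2.resize(s["img"][:,:,::-1],(800,600),interpolation=cv2.INTER_CUBIC))
E
```

```text
time: 8.05
tool_pos: [545.2, -134.1, 400.4]
tcp_rot: [179.9, 0.0, 90.1]
ft_force: [0.6, 0.5, 0.1]
finger_gap: 85.4
grip_force: 0.0
time: 8.43
tool_pos: [545.3, -126.8, 401.9]
tcp_rot: [179.9, 0.1, 90.2]
ft_force: [0.5, -0.2, -1.2]
finger_gap: 85.8
grip_force: 0.0
```

View pics/w2.png

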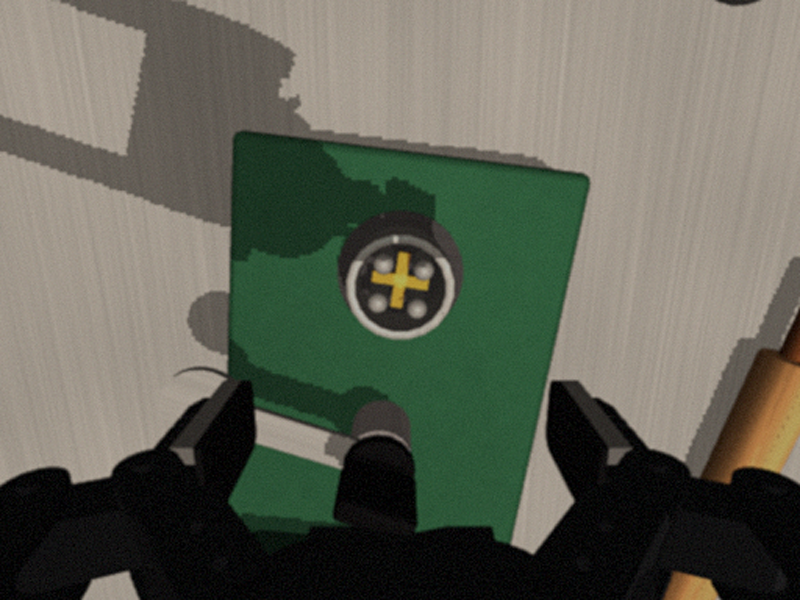

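The keeper arm now points off to the left, clear of the socket. The crown is centred near (400,288), the dogs are at (384,265), (425,270), (417,309) and (377,303), and the yellow ejector cross is at (400,280).

Run:
```python
from h import *
s=snapshot("wrist"); im=s["img"].astype(int)
d=[ray(s,np.array(p)*.64,103)[:2] for p in[(384,265),(425,270),(417,309),(377,303)]]
print(np.round(d,1),np.mean(d,0),[np.linalg.norm(d[i]-d[i-1]) for i in range(4)])
y=(im[:,:,0]>im[:,:,2]+60)&(im[:,:,1]>im[:,:,2]+40); y[:150]=0;y[200:]=0;y[:,:230]=0;y[:,280:]=0
v,u=np.nonzero(y); P=np.array([ray(s,(a,b),83)[:2] for a,b in zip(u,v)]); c0=(P.max(0)+P.min(0))/2
print(len(u),P.mean(0),c0)
for c in(P.mean(0),c0):
    q=P-c; r=np.hypot(*q.T); a=np.arctan2(q[:,1],q[:,0]); m=r>6
    print("cross yaw mod90",np.degrees(np.angle((r[m]**2*np.exp(4j*a[m])).sum()))/4)
for i,j in((0,1),(1,2),(3,2),(0,3)): e=d[j]-d[i]; print("dog",(np.degrees(np.arctan2(e[1],e[0])))%90)
# keeper
for p,z in (((265,430),110),((345,450),110)): print(ray(s,np.array(p)*.64,z))
# crown white ring outer ellipse
w=(im.min(2)>120); w[:140]=0;w[222:]=0;w[:,:215]=0;w[:,:]&=True;w[:,298:]=0
v,u=np.nonzero(w); h=cv2.convexHull(np.stack([u,v],1).astype(np.int32)); e=cv2.fitEllipse(h); print(e, ray(s,e[0],103))
```

```text
[[ 536.4 -113.9]
 [ 559.2 -116.6]
 [ 555.  -139.3]
 [ 532.3 -135.9]] [ 545.72674391 -126.43418444] [np.float64(22.347725236431273), np.float64(22.940552785130762), np.float64(23.07400759213102), np.float64(22.97513362587067)]
492 [ 545.05684406 -127.22783759] [ 545.35905298 -126.91346631]
cross yaw mod90 -8.501994216082446
cross yaw mod90 -8.481146211362695
dog 83.09807716341349
dog 79.6491814538078
dog 81.27956233621086
dog 79.47784421643878
[ 465.19162861 -212.90623994  110.        ]
[ 512.47106838 -226.3831499   110.        ]
((256.1228332519531, 183.54811096191406), (65.20552825927734, 68.19794464111328), 93.39839935302734) [ 545.41744627 -126.33332866  103.        ]
```

```bash
python3 -m jog '0.51 -0.05 0 0 0 0 -1;0.51 -0.05 0 0 0 0 -1;0.51 -0.05 0 0 0 0 -1;0.51 -0.05 0 0 0 0 -1;0.51 -0.05 0 0 0 0 -1';python3 -m jog '0.51 -0.05 0 0 0 0 -1;0 0 0 0 0 -0.158 -1;0 0 0 0 0 -0.158 -1;0 0 0 0 0 -0.158 -1;0 0 0 0 0 -0.158 -1';python3 -m jog '0 0 0 0 0 -0.158 -1;0 0 0 0 0 -0.158 -1;0 0 0 0 0 0 -1;0 0 0 0 0 0 -1'
python3 - <<'E'
from h import *
s=snapshot("wrist");cv2.imwrite("pics/w3.png",cv2.resize(s["img"][:,:,::-1],(800,600),interpolation=cv2.INTER_CUBIC))
E
```

```text
time: 9.15
tool_pos: [519.1, 129.9, 401.4]
tcp_rot: [179.9, -0.0, 90.2]
ft_force: [1.2, 0.3, -0.5]
finger_gap: 85.3
grip_force: 0.0
time: 9.78
tool_pos: [514.3, 179.4, 401.2]
tcp_rot: [180.0, 0.0, 128.4]
ft_force: [-0.9, -0.2, -0.1]
finger_gap: 85.4
grip_force: 0.0
time: 10.28
tool_pos: [514.0, 179.8, 400.9]
tcp_rot: [180.0, 0.0, 146.9]
ft_force: [-0.9, -0.9, 0.4]
finger_gap: 85.5
grip_force: 0.0
```

View pics/w3.png

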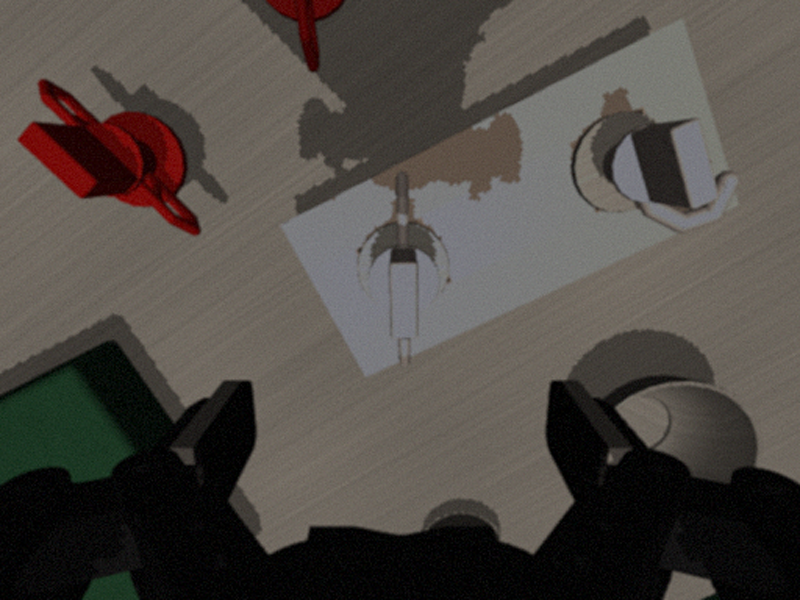

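The paddle bar's top face runs from (390,262) to (419,337). The wings stay near column 403-404, so the bar lies almost exactly along tool x. The hook is at the right, (660,160).

Run:
```python
from h import *
s=snapshot("wrist"); k=.64
A=[ray(s,np.array(p)*k,135)[:2] for p in[(390,262),(417,262),(419.5,337),(389,337)]]
print(np.round(A,1)); c=np.mean(A,0); print("top centre",c)
a=(A[0]+A[1])/2;b=(A[2]+A[3])/2; v=a-b; print(np.linalg.norm(v),np.linalg.norm(A[0]-A[1]),"yaw",np.degrees(np.arctan2(v[1],v[0])))
# wings tips same height
w=[ray(s,np.array(p)*k,85)[:2] for p in[(403,174),(404,361)]]; v=w[0]-w[1];print(np.round(w,1),np.linalg.norm(v),np.degrees(np.arctan2(v[1],v[0])),np.mean(w,0))
print("flange",ray(s,np.array([403.7,266])*k,58))
go([c[0],c[1],270],146.9)
```

```text
[[492.8 187.7]
 [500.  198.7]
 [533.3 179. ]
 [524.9 166. ]]
top centre [512.75231854 182.84368759]
38.719172088570055 13.10172487284486 yaw 147.63465551101814
[[463.  214.9]
 [558.2 154. ]] 113.11521541984675 147.37185736984418 [510.6009483  184.44549397]
flange [512.33688449 183.68103433  58.        ]
t 10.38 shift [0.025 0.017 1.308] turn [0.    0.    0.001]
```

```bash
python3 -m jog '0.03 0.014 0.3 0 0 -0.01 -1;0 0 0.4 0 0 0 -1;0 0 0.4 0 0 0 -1;0 0 0.2 0 0 0 -1;0 0 0 0 0 0 -1'; python3 -m jog '0 0 0 0 0 0 0.3;0 0 0 0 0 0 0.6;0 0 0 0 0 0 1;0 0 0 0 0 0 1;0 0 0 0 0 0 1' 40;  python3 -m jog '0 0 0 0 0 0 1;0 0 0 0 0 0 1;0 0 0 0 0 0 1;0 0 0 0 0 0 1' 80;python3 -m jog '0 0 -0.2 0 0 0 1;0 0 -0.4 0 0 0 1;0 0 -0.4 0 0 0 1;0 0 -0.4 0 0 0 1;0 0 0 0 0 0 1'
```

```text
time: 11.0
tool_pos: [511.1, 182.7, 268.7]
tcp_rot: [-179.8, -0.2, 147.6]
ft_force: [0.6, 0.8, -0.4]
finger_gap: 85.3
grip_force: 0.0
time: 11.62
tool_pos: [512.2, 183.0, 271.3]
tcp_rot: [180.0, 0.0, 147.7]
ft_force: [-1.3, -0.6, 4.8]
finger_gap: 13.8
grip_force: 40.7
time: 12.12
tool_pos: [512.2, 183.0, 271.4]
tcp_rot: [180.0, 0.0, 147.7]
ft_force: [-1.8, -1.5, 5.5]
finger_gap: 12.8
grip_force: 78.4
time: 12.75
tool_pos: [512.8, 183.3, 414.6]
tcp_rot: [179.7, 0.3, 147.7]
ft_force: [0.2, 0.2, -1.7]
finger_gap: 13.5
grip_force: 78.4
```

Run:
```python
from h import *
go([545.4,-126.5,414.6],147.7)
```

```text
t 12.75 shift [-1.929 -2.445 -0.004] turn [0.005 0.004 0.   ]
```

```bash
python3 -m jog '-0.2 -0.25 0 0 0 0 1;-0.28 -0.35 0 0 0 0 1;-0.28 -0.35 0 0 0 0 1;-0.28 -0.35 0 0 0 0 1;-0.28 -0.35 0 0 0 0 1';python3 -m jog '-0.28 -0.35 0 0 0 0 1;-0.2 -0.28 0 0 0 0 1;-0.13 -0.17 0 0 0 0 1;0 0 0 0 0 -0.13 1;0 0 0 0 0 -0.13 1';python3 -m jog '0 0 0 0 0 -0.135 1;0 0 0 0 0 0 1;0 0 0 0 0 0 1;0 0 0 0 0 0 1'
python3 - <<'E'
from h import *
go([545.4,-126.5,360],171.5)
for n in("wrist","side"):
    s=snapshot(n); im=s["img"][:,:,::-1]
    if n=="side": im=im[110:230,220:380]
    cv2.imwrite(f"pics/{n}4.png",cv2.resize(im,(800,600),interpolation=cv2.INTER_CUBIC))
E
```

```text
time: 13.38
tool_pos: [535.1, -28.3, 408.5]
tcp_rot: [-179.9, -0.2, 147.7]
ft_force: [1.5, -0.1, -2.6]
finger_gap: 13.1
grip_force: 78.3
time: 14.0
tool_pos: [544.3, -127.1, 409.3]
tcp_rot: [180.0, -0.1, 163.6]
ft_force: [-0.6, 0.1, -1.9]
finger_gap: 12.9
grip_force: 78.4
time: 14.5
tool_pos: [544.4, -127.0, 410.5]
tcp_rot: [180.0, -0.0, 171.3]
ft_force: [-0.1, 0.5, -1.1]
finger_gap: 13.2
grip_force: 78.4
t 14.5 shift [-0.01   0.007  0.505] turn [ 0.    -0.    -0.003]
```

View pics/wrist4.png

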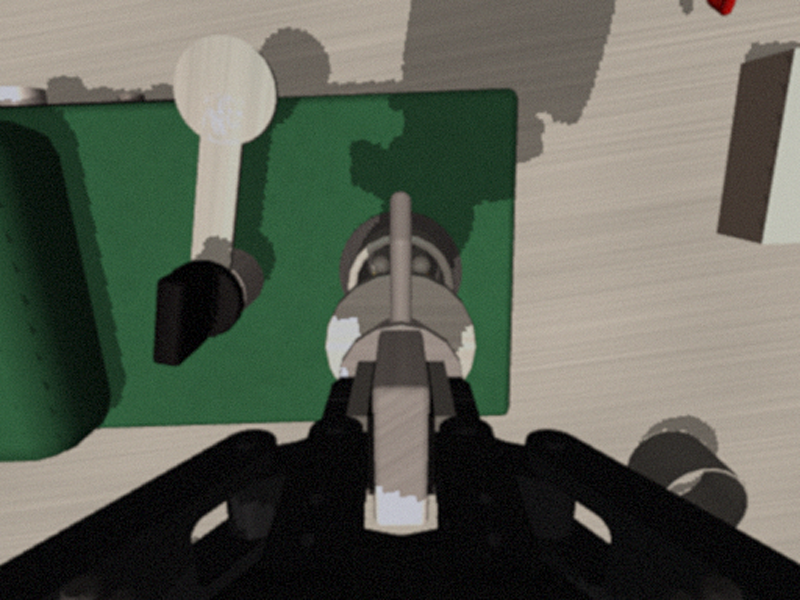

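View pics/side4.png

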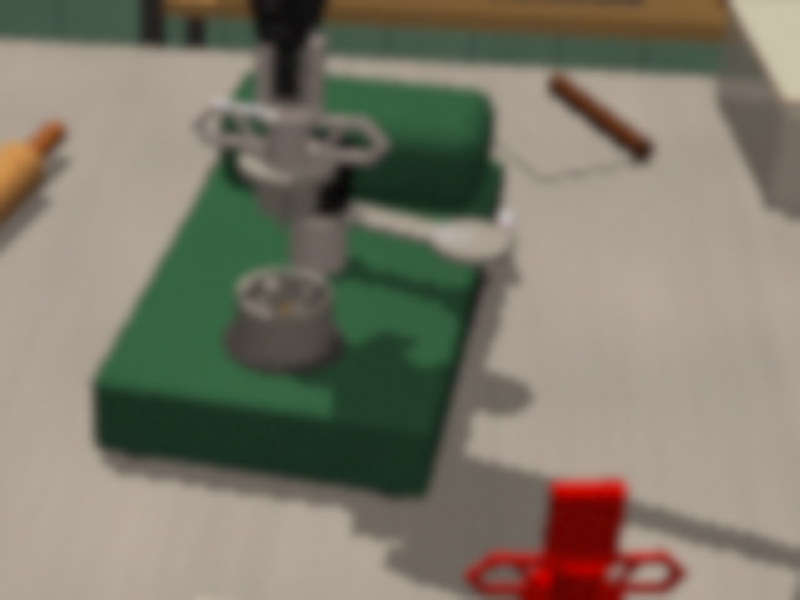

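In the wrist view the paddle is held upright, with its wing at column 401 over the crown at (400,265). The side view shows the keeper swung clear. Next I'll lower the paddle to just above the crown, then insert it slowly.

```bash
python3 -m jog '-0.01 0.007 0.2 0 0 -0.003 1;0 0 0.2 0 0 0 1;0 0 0.1 0 0 0 1;0 0 0 0 0 0 1;0 0 0 0 0 0 1';python3 -m jog '0 0 0.03 0 0 0 1;0 0 0.03 0 0 0 1;0 0 0.03 0 0 0 1;0 0 0 0 0 0 1'
python3 - <<'E'
from h import *
st=sense();go([545.4,-126.5,336],171.5,st);print(st["ft_force"],st["wrist_torque"])
E
```

```text
time: 15.22
tool_pos: [545.6, -126.7, 361.2]
tcp_rot: [-180.0, 0.0, 171.6]
ft_force: [0.5, 0.7, -2.2]
finger_gap: 13.0
grip_force: 78.4
time: 15.72
tool_pos: [545.3, -126.6, 351.3]
tcp_rot: [180.0, -0.0, 171.6]
ft_force: [0.3, 0.5, -1.3]
finger_gap: 12.8
grip_force: 78.4
t 15.72 shift [-0.001  0.001  0.153] turn [ 0.    -0.001  0.002]
[ 0.33744496  0.50374741 -1.25894302] [-0.01936701  0.01222686  0.02583601]
```

```bash
python3 -m jog '0 0 0.03 0 0 0 1;0 0 0.03 0 0 0 1;0 0 0.03 0 0 0 1;0 0 0.03 0 0 0 1;0 0 0 0 0 0 1' 100;python3 -m jog '0 0 0.02 0 0 0 1;0 0 0.02 0 0 0 1;0 0 0.02 0 0 0 1;0 0 0 0 0 0 1'
python3 - <<'E'
from h import *
st=sense();print(st["ft_force"],st["wrist_torque"])
E
```

```text
time: 16.35
tool_pos: [545.3, -126.6, 339.3]
tcp_rot: [180.0, -0.0, 171.6]
ft_force: [0.4, 0.4, -1.5]
finger_gap: 12.9
grip_force: 98.1
time: 16.85
tool_pos: [545.6, -126.7, 334.3]
tcp_rot: [-180.0, 0.0, 171.6]
ft_force: [-1.7, 1.3, 4.2]
finger_gap: 12.9
grip_force: 99.5
[-1.6700722   1.25019278  4.234151  ] [ 0.17291104  0.43736631 -0.0166039 ]
```

```bash
python3 -m jog '0 0 0.03 0 0 0 1;0 0 0.03 0 0 0 1;0 0 0.02 0 0 0 1;0 0 0 0 0 0 1';python3 -m jog '0 0 0.02 0 0 0 1;0 0 0 0 0 0 1;0 0 0 0 0 0 1'
```

```text
time: 17.35
tool_pos: [545.7, -126.7, 326.7]
tcp_rot: [-180.0, 0.1, 171.6]
ft_force: [-3.4, 1.0, 8.6]
finger_gap: 13.0
grip_force: 100.0
time: 17.73
tool_pos: [545.7, -126.7, 325.0]
tcp_rot: [-180.0, 0.1, 171.6]
ft_force: [-3.4, 0.9, 8.2]
finger_gap: 13.2
grip_force: 100.1
```

```bash
python3 -m jog '0 0 0.01 0 0 0 1;0 0 0 0 0 0 1;0 0 0 0 0 0 1';python3 -m jog '0 0 0.01 0 0 0 1;0 0 0 0 0 0 1;0 0 0 0 0 0 1';python3 -m jog '0 0 0.005 0 0 0 1;0 0 0 0 0 0 1;0 0 0 0 0 0 1'
```

```text
time: 18.1
tool_pos: [545.7, -126.7, 324.5]
tcp_rot: [-180.0, 0.1, 171.6]
ft_force: [-4.3, 1.4, 12.9]
finger_gap: 12.9
grip_force: 101.0
time: 18.48
tool_pos: [545.7, -126.7, 324.4]
tcp_rot: [-180.0, 0.1, 171.6]
ft_force: [-8.4, 2.9, 19.3]
finger_gap: 12.8
grip_force: 101.9
time: 18.85
tool_pos: [545.7, -126.7, 324.4]
tcp_rot: [-180.0, 0.1, 171.6]
ft_force: [-10.3, 2.8, 22.4]
finger_gap: 13.1
grip_force: 102.3
```

Run:
```python
from h import *
s=snapshot("side"); im=s["img"][110:230,220:380,::-1]
cv2.imwrite("pics/side5.png",cv2.resize(im,(800,600),interpolation=cv2.INTER_CUBIC)); print(sense()["ft_force"])
```

```text
[-10.77548484   2.79514639  21.68969414]
```

View pics/side5.png

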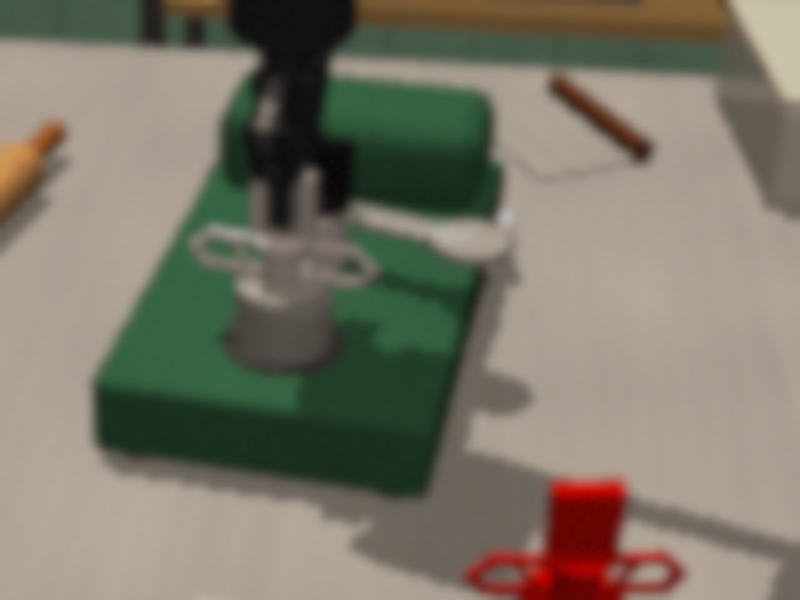

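The side view shows the flange sitting on the crown at about (285,290), with the keeper clear to the right at (470,240).

```bash
python3 -c "
from bench import *
print(hand_in())"
```

```text
the job is handed in; nothing more can be done
None
```

Job handed in with the keeper turned to about 1.35 rad (worked out from the turn made and the images, not read from the joint) and the paddle meshed, seated on the crown, still gripped at about 100 N and pressed home with about 22 N; no verdict was returned.

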